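Put away the turner's stack

ROBOT

A 6-joint arm with a two-finger parallel gripper is mounted at the origin on the work surface. World frame = base frame: x ahead of the robot, y to its left, z up, the work surface at z = 0. Lengths are in m, angles in rad, forces in N, time in s.
With the tool pointing down it reaches from about 0.35 to 0.775 m from the base axis. Payload 5.5 kg.
Tool frame: the origin (TCP) lies at the very end of the fingers, on their centre line; the grasp point (between the pads) lies 19 mm behind it (env.grip_point_offset is the distance from the TCP to the grasp point, in m); z points along the fingers, y is the line along which they close (so a half turn about z gives the same grasp; the last joint's range is limited). The gripper opens to 85 mm and grips with 20 to 120 N. Pads are 22 mm wide; open, the fingers measure 114 mm over their backs; the gripper's body (76 mm by 85 mm) begins 54 mm behind the grasp point. The pads swing forward as they close: fully open they stand 13 mm farther back than shut.
Start: joints at [-0.14, 0.313, 0.046, 1.304, 0, 1.431], TCP at [0.575, -0, 0.231] pointing down, gripper open.
Joint ranges: [-2.76, 2.76], [-0.86, 1.69], [-1.03, 1.26], [-2.2, 2.34], [-1.47, 1.5], [-3.14, 3.14]. Speed limits (rad/s): [2.57, 2.57, 3.14, 3.14, 3.14, 3.14].

INTERFACE

Orientations are given as a unit quaternion [w, x, y, z].
In Python, from workcell import sensors, imaging, workorder, env gives the robot as it stands.
- The arm moves only by the shell command python3 -m handwheel 'ROWS' [FORCE]. ROWS is JSON, a list of rows, each a list of 5 numbers: the shift along the tool's x, y, z in mm, then the turn about the tool's z in rad, then the opening, from 0 (shut) to 1 (fully open). A call has 1 to 8 rows; each row is the pose to reach, as a shift and turn from the pose commanded when the call began, along the tool's axes at that moment; what a row does not reach only later rows make up. A row lasts 1/10 s, in which the tool goes at most 50 mm and 8.59 degrees, less where a joint would pass 70% of its speed; a pose out of reach is approached as far as the arm can. A call with a gripper value outside its range is refused whole. The fingers move at their own pace and stop on an object; FORCE is the grip in N (left out, the last holds). Time passes only in rows, so rows that repeat a pose let the fingers close. It gives the time, the measured TCP pose, the force, the opening and the grip force at its end, in the units of the state.
- sensors.get_state(): the state, without advancing time (a new reading comes with each control period).
- imaging.read_camera(name): name is "scene" or "side" or "wrist"; returns a dict with "color" (400x640x3 uint8, blue, green, red), "z_map" (400x640 float32, m along the optical axis (not along the pixel's ray), 0 where there is no reading), "fx", "fy", "cx", "cy" (pixels), "k1" (the pictures are not rectified: a ray, as slopes to the right and down, at radius r is drawn at 1 + k1 r^2 times it, then the intrinsics apply), "xyz" and "rotation" of the camera in the world. Camera axes: x right, y down, z forward; pixel columns grow to the right and rows downward; lengths in m; the calibration is good to about 2 mm. A picture is of the moment at which its call begins.
- workorder.hand_in(): hands the job in; it is judged then, once.
The state is a dict: "clock": time; "joint_pos": joint angles; "qvel": joint speeds; "tau": joint torques, N m; "tcp_pos": TCP position; "orientation": TCP orientation; "wrist_force": force on the tool from outside, world axes, zero at the start; "ft_torque": the same for the moment, N m; "finger_gap": finger opening in m; "grip_force": force on a finger pad.
Only numpy, scipy, OpenCV 4.12 (cv2) and the standard library are available. Lean on these libraries where they do the work, as an engineer would, in place of code of your own. Each camera call takes 0.05 s, during which the arm holds its last target. There are 200 camera calls.

TASK

Take the stack on the woodturner's bench apart: stand the round blank, spigot up, in the middle of the round steel dish and the square blank upright in the middle of the square wooden tray, and lay the long case flat on the sloping rack, crosswise and centred, back against its two posts, with the short case squarely on top of it, also back against the posts. Leave the jar and the bottle standing where they are.

Things in the scene. Friction and masses are not known exactly. Their poses are not given: they have to be found in the camera images.
- round_blank_center (a point): round light-wood turning blank: disc 52 mm in diameter and 32 mm high with a 34 mm wide, 8 mm high spigot on top (40 mm in all). Point: on its axis, half-way up (20 mm above its underside); z up the axis. At the start it stands on one end of the long case, 45 mm from that case's centre
- square_blank_center (a point): square light-wood turning blank, 50 x 50 mm, 40 mm high, with a small dark centre hole in the top. Point: its centre, 20 mm above its underside; x and y square to its sides, z up. At the start it stands on the other end of the long case, its sides parallel to that case's
- long_case_center (a point): long closed case of brown wood with two small catches, 54 mm (x) x 150 mm (y) x 36 mm (z). Point: its centre, 18 mm above its underside. At the start it lies crosswise on the short case
- short_case_center (a point): short closed case of pale plywood with two small catches, 54 mm (x) x 104 mm (y) x 36 mm (z). Point: its centre, 18 mm above its underside. At the start it lies at the bottom of the stack on an 8 mm dark rubber-topped board, about square across the long case, its two ends showing
- dish_floor (a point): shallow round steel dish, fixed to the bench, 130 mm across at the rim. Point: centre of its inner floor, 5 mm above the bench; the floor is flat to a radius of 56 mm, the rim rises 7 mm above it; z up
- tray_floor (a point): shallow square dark-wood tray, fixed to the bench, 120 x 120 mm outside, 5 mm walls that rise 7 mm above its floor. Point: centre of its inner floor, 5 mm above the bench; x and y square to its sides, z up
- rack_seat (a point): fixed rack, 180 mm wide; its slope (95 mm long) falls 0.21 rad away from the robot's side to two dark posts, 12 mm square, 90 mm high, square to the slope, 64 mm apart inside. Point: on the slope, mid-way between the posts, at their front faces. x: down the slope into the posts; y: across it; z: square to it. A case against the posts: centre at x -27 mm, z 18 mm; one on top of it: z 54 mm
- jar: small amber glass jar with steel cap, 40 mm in diameter, 55 mm high, loose, to be left alone. Origin: centre of its underside; z up
- bottle: white plastic bottle, 38 mm in diameter, 105 mm high, loose, to be left alone. Origin: centre of its underside; z up
There are look-alikes about, which are no part of the job. Leave any pink or yellow look-alike of the part that bears round_blank_center alone. Leave any turquoise look-alike of the part that bears long_case_center alone.

How it is judged:
At the end, for the whole second after the job is handed in: Blanks upright on the floors of dish (round) and tray (square), within 15 mm of the middle. Long case flat on the slope, short case flat on it; both across the rack within 0.15 rad, within 15 mm of its middle line, at most 9 mm from the posts. All at rest (horizontal distance between round_blank_center and dish_floor below 0.015 m and z of round_blank_center in the frame of dish_floor between 0.016 and 0.024 m and angle between each of round_blank_center, square_blank_center's own z axis and vertical below 0.12 rad and horizontal distance between square_blank_center and tray_floor below 0.015 m and z of square_blank_center in the frame of tray_floor between 0.016 and 0.024 m and x of long_case_center in the frame of rack_seat between -0.036 and -0.02 m and y of long_case_center in the frame of rack_seat between -0.015 and 0.015 m and z of long_case_center in the frame of rack_seat between 0.013 and 0.023 m and angle between the z axis of each of long_case_center, short_case_center and the z axis of rack_seat, either way round below 0.12 rad and angle between the y axis of each of long_case_center, short_case_center and the y axis of rack_seat, either way round below 0.15 rad and x of short_case_center in the frame of rack_seat between -0.036 and -0.02 m and y of short_case_center in the frame of rack_seat between -0.015 and 0.015 m and z of short_case_center in the frame of rack_seat between 0.049 and 0.059 m and linear speed of each of round_blank, square_blank, long_case, short_case below 0.02 m/s); the robot touches nothing.
It fails at once if the jar was pushed away or knocked over (distance of jar from where it was at the start of the episode above 0.025 m or angle between jar's own z axis and vertical above 0.5 rad).
It fails at once if the bottle was pushed away or knocked over (distance of bottle from where it was at the start of the episode above 0.025 m or angle between bottle's own z axis and vertical above 0.5 rad).
It also fails if it takes over 115 s, if anything falls off the work surface, if the arm or the gripper's body presses on something with over 40 N, if the wrist force passes 120 N, or if a joint passes its speed limit or range.

## Working session

There is one attempt and no reset: what is moved stays moved. The work goes in short steps, Python scripts to look and compute and a shell command to move; the robot and the scene stay as the last step left them, time stands still between calls to the robot, and variables do not carry over. Pictures are saved under pics/ and viewed, at most 14 in all, crops included, and the job is handed in when it is done.

```bash
ls; mkdir -p pics; cat > h.py <<'E'
import numpy as np, cv2
from workcell import sensors, imaging, workorder, env
def cam(n):
    c=imaging.read_camera(n); R=np.array(c['rotation'],float)
    if R.size==4:
        from scipy.spatial.transform import Rotation as Ro
        R=Ro.from_quat(np.roll(R.ravel(),-1)).as_matrix()
    c['R']=R.reshape(3,3); c['p']=np.array(c['xyz']); return c
def rays(c,uv):
    uv=np.atleast_2d(np.array(uv,float)); s=np.c_[(uv[:,0]-c['cx'])/c['fx'],(uv[:,1]-c['cy'])/c['fy']]
    u=s.copy()
    for _ in range(20): u=s/(1+c['k1']*(u**2).sum(1,keepdims=True))
    return np.c_[u,np.ones(len(u))]
def pts(c,uv,z=None):
    uv=np.atleast_2d(np.array(uv)); d=rays(c,uv)
    if z is None:
        i=np.round(uv).astype(int); return c['p']+(d*c['z_map'][i[:,1],i[:,0]][:,None])@c['R'].T
    w=d@c['R'].T; return c['p']+w*((z-c['p'][2])/w[:,2])[:,None]
def cloud(c):
    v,u=np.mgrid[0:400,0:640]; P=pts(c,np.c_[u.ravel(),v.ravel()]); return P.reshape(400,640,3)
E
python3 - <<'E'
from h import *
for n in ('scene','side','wrist'):
    c=cam(n); cv2.imwrite(f'pics/{n}0.png',c['color']); print(n,c['p'],np.round(c['R'],3).tolist(),c['fx'],c['k1'],np.shape(c['rotation']))
s=sensors.get_state(); print(s)
E
```

```text
pics
scene [1.32695806 0.65757486 0.79258319] [[-0.598, 0.45, -0.663], [0.801, 0.314, -0.509], [-0.021, -0.836, -0.548]] 465.88436627306925 0.03625588106598089 (4,)
side [ 0.40633223 -0.9333771   1.06675823] [[0.999, -0.021, 0.047], [-0.048, -0.726, 0.686], [0.02, -0.687, -0.726]] 434.4292956684313 -0.05854198842323708 (4,)
wrist [0.57518256 0.06503237 0.373302  ] [[1.0, 0.001, -0.001], [0.0, -0.965, -0.261], [-0.001, 0.261, -0.965]] 339.43817253038037 0.005622049696585764 (4,)
{'clock': 0.15, 'joint_pos': array([-1.39619289e-01,  3.13799832e-01,  4.52527891e-02,  1.30359279e+00,
       -6.43414946e-06,  1.43120282e+00]), 'qvel': array([ 7.32607828e-04, -3.49886476e-03,  1.39196625e-03, -9.38292974e-04,
       -1.37437576e-03,  8.50099015e-05]), 'tau': array([ 1.76330479e-03, -4.81067133e+01,  2.98815805e+01,  1.39078675e-02,
       -1.10673584e-04, -5.56924022e-05]), 'tcp_pos': array([5.74626777e-01, 2.97801089e-05, 2.30634935e-01]), 'orientation': array([-5.34542703e-04,  7.07115737e-01,  7.07097506e-01, -4.06851808e-04]), 'wrist_force': array([ 0.20030272, -0.45314096, -0.14876473]), 'ft_torque': array([ 0.04554683, -0.03240927, -0.03568622]), 'grip_force': 0.0, 'finger_gap': 0.08546300113443596}
```

View pics/scene0.png

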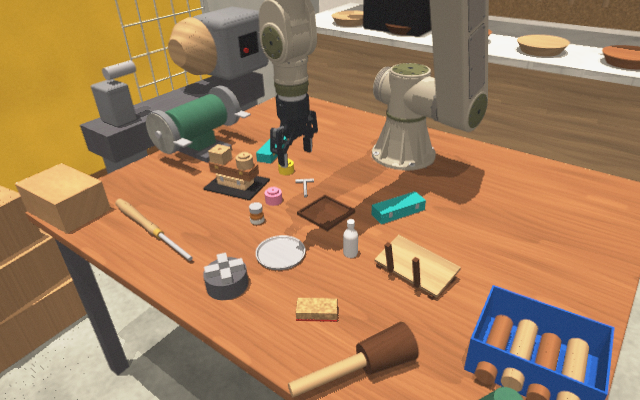

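View pics/side0.png

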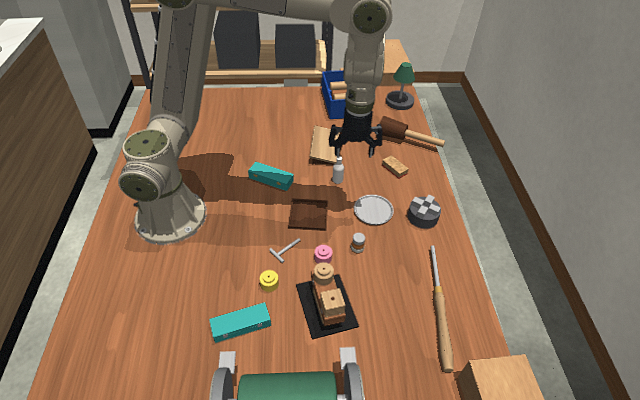

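Scene view: stack at about (235,170), tray (326,212), dish (281,252), rack (418,267), posts (389,256) and (416,272), jar (257,214), bottle (351,240). Side view: square blank (332,302), round blank (323,270), tray (308,214), dish (374,209), rack (323,145).

```bash
python3 - <<'E'
from h import *
S=cam('scene');D=cam('side')
for n,c,q in (('scene',S,dict(round=(244,157),sq=(220,150),tray=(326,212),dish=(281,252),jar=(257,206),bottle=(351,228),rack=(425,262),p1=(389,245),p2=(416,262),pink=(274,192),teal=(398,205))),('side',D,dict(round=(323,268),sq=(332,298),tray=(308,214),dish=(374,209),jar=(358,237),bottle=(339,165),rack=(323,145),teal=(270,174)))):
    for k,v in q.items(): print(n,k,np.round(pts(c,v)[0],3))
# ortho top-down, highest point wins, 1.25mm/px; x up, y left
W=np.zeros((480,640,3),np.uint8);H=np.full((480,640),-9.)
for c,half in ((S,0),(D,0)):
    P=cloud(c).reshape(-1,3);C=c['color'].reshape(-1,3);ok=c['z_map'].ravel()>0
    r=((0.85-P[:,0])/.00125).round();q=((0.30-P[:,1])/.00125).round()
    m=ok&(r>=0)&(r<479)&(q>=0)&(q<639)&(P[:,2]<.2)
    for i in np.where(m)[0]:
        a,b=int(r[i]),int(q[i])
        for da in(0,1):
            for db in(0,1):
                if P[i,2]>H[a+da,b+db]:H[a+da,b+db]=P[i,2];W[a+da,b+db]=C[i]
cv2.imwrite('pics/top.png',W)
E
```

```text
scene round [ 0.487 -0.285  0.12 ]
scene sq [ 0.496 -0.381  0.119]
scene tray [ 0.443 -0.013  0.003]
scene dish [0.659 0.001 0.007]
scene jar [ 0.589 -0.144  0.054]
scene bottle [0.562 0.154 0.092]
scene rack [0.509 0.332 0.035]
scene p1 [0.586 0.273 0.111]
scene p2 [0.6   0.348 0.109]
scene pink [ 0.49  -0.17   0.039]
scene teal [0.336 0.163 0.036]
side round [ 0.474 -0.298  0.118]
side sq [ 0.491 -0.387  0.118]
side tray [ 0.445 -0.01   0.003]
side dish [0.663 0.006 0.002]
side jar [ 0.588 -0.15   0.055]
side bottle [0.554 0.135 0.082]
side rack [0.511 0.298 0.033]
side teal [0.32  0.15  0.032]
```

View pics/top.png

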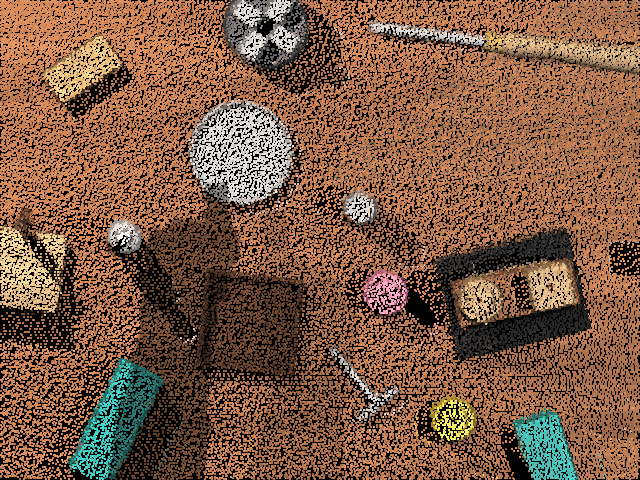

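Top-down map (1.25 mm/px): round blank (480,300), square blank (552,287), long case tilted about 10°, tray (253,325), dish (242,153), jar (360,208), bottle (125,236), rack cut off at left.

```bash
cat >> h.py <<'E'
def rect(P):
    (a,b),(w,h),t=cv2.minAreaRect((P[:,:2]*1000).astype(np.float32)); return np.round([a,b,w,h,t],1)
def box(P,lo,hi): return P[((P>lo)&(P<hi)).all(1)]
E
cat > m.py <<'E'
from h import *
for n in ('scene','side'):
    c=cam(n); I=cloud(c); I[c['z_map']<=0]=9; A=I.reshape(-1,3); hsv=cv2.cvtColor(c['color'],cv2.COLOR_BGR2HSV).reshape(-1,3).astype(int)
    print(n)
    for k,lo,hi in (('blanktops',.108,.128),('long',.072,.088),('short',.038,.050)):
        m=((A>[.36,-.5,lo])&(A<[.62,-.22,hi])).all(1); P=A[m]; print(k,len(P),rect(P) if len(P) else '', np.median(P[:,2]).round(4))
        if k=='blanktops':
            s=P[:,1]+.34
            for q in (P[s>0],P[s<0]): print('   ',rect(q))
    m=((A>[.58,-.09,-.01])&(A<[.75,.09,.03])).all(1)&(hsv[:,1]<60)&(hsv[:,2]>90);P=A[m]
    (a,b),r=cv2.minEnclosingCircle((np.float32(P[:,:2])*1000)); print('dish',len(P),round(a,1),round(b,1),round(r,1), np.round(rect(P),1))
    m=((A>[.36,-.1,-.01])&(A<[.53,.065,.03])).all(1)&(hsv[:,2]<90);P=A[m]; print('tray',len(P),rect(P),np.percentile(P,[1,99],axis=0).round(3).tolist())
    m=((A>[.42,.17,.01])&(A<[.66,.44,.2])).all(1);P=A[m]; po=P[P[:,2]>.075]; print('rackpts',len(P),'posts',len(po), rect(po) if len(po) else '')
    V=hsv[m]; sl=P[(V[:,2]>130)&(P[:,2]<.07)]
    print('slope',rect(sl)); X=np.c_[sl[:,:2],np.ones(len(sl))]
    for _ in range(4): k=np.linalg.lstsq(X,sl[:,2],rcond=None)[0]; g=abs(X@k-sl[:,2])<.004; X,sl=X[g],sl[g]
    print('plane',k.round(4),'slope',np.hypot(*k[:2]).round(3),'yaw',np.arctan2(-k[1],-k[0]).round(3),rect(sl),len(sl))
    for j in range(20,111,15):
        q=po[(po[:,2]>.02)&(abs(po[:,2]-j/1000)<.008)]
        for s in (q[q[:,1]<.31],q[q[:,1]>.31]):
            if len(s): print('  post z',j,len(s),s.min(0).round(3),s.max(0).round(3))
    u=c['color'][ (130 if n=='scene' else 250):(210 if n=='scene' else 350),(190 if n=='scene' else 280):(290 if n=='scene' else 380)]
    cv2.imwrite(f'pics/crop_{n}.png',cv2.resize(u,None,fx=4,fy=4))
a=cv2.imread('pics/crop_scene.png');b=cv2.imread('pics/crop_side.png');b=cv2.resize(b,(400,400))
cv2.imwrite('pics/crop.png',np.hstack([a[:320],b[:320]]))
E
python3 m.py
```

```text
scene
blanktops 334 [ 484.9 -342.7   56.2  142.2   11.9] 0.1182
    [ 479.7 -294.6   49.    50.1   64. ]
    [ 493.9 -385.2   56.1   55.1   12.6]
long 325 [ 486.8 -341.    59.7  151.4   10.3] 0.0793
short 144 [ 506.3 -332.5   56.4  158.1   29.8] 0.0445
dish 1333 668.1 -19.0 85.1 [658.2  -4.2 139.6 149.8  89.1]
tray 373 [449.3  -9.8 124.4 120.4  84.1] [[0.387, -0.073, 0.001], [0.513, 0.055, 0.015]]
rackpts 2701 posts 182 [585.8 305.8  89.5  21.4  83.9]
slope [525.6 313.6 181.1 117.8  81.2]
plane [-0.2089  0.0314  0.1306] slope 0.211 yaw -0.149 [520.7 314.2 181.6 100.2  82.2] 2075
  post z 80 27 [0.572 0.261 0.075] [0.586 0.275 0.088]
  post z 80 29 [0.582 0.337 0.076] [0.596 0.35  0.088]
  post z 95 33 [0.574 0.262 0.087] [0.588 0.275 0.101]
  post z 95 32 [0.583 0.338 0.087] [0.601 0.349 0.103]
  post z 110 31 [0.577 0.262 0.103] [0.593 0.274 0.112]
  post z 110 38 [0.585 0.335 0.103] [0.601 0.35  0.111]
side
blanktops 652 [ 484.  -344.4   51.6  140.2   10.9] 0.1181
    [ 476.2 -300.7   49.7   51.1   35. ]
    [ 492.4 -388.5   50.7   50.6   12.4]
long 365 [ 483.5 -345.6   53.9  150.    11.6] 0.0789
short 39 [ 463.1 -359.    49.9  151.7   32.1] 0.0475
dish 925 658.1 4.6 70.6 [659.    0.9 131.2 129.9  74.7]
tray 719 [445.6  -6.  139.4 120.9  84.2] [[0.384, -0.077, -0.003], [0.507, 0.053, 0.015]]
rackpts 748 posts 4 [585.1 308.    1.8  88.9   1.1]
slope [526.6 313.1 188.8 112.8  82.7]
plane [-0.2028  0.0244  0.1285] slope 0.204 yaw -0.12 [518.3 314.  188.3  98.   81.4] 587
  post z 80 1 [0.583 0.352 0.082] [0.583 0.352 0.082]
  post z 95 1 [0.585 0.264 0.097] [0.585 0.264 0.097]
  post z 95 2 [0.584 0.335 0.098] [0.585 0.344 0.1  ]
```

View pics/crop.png

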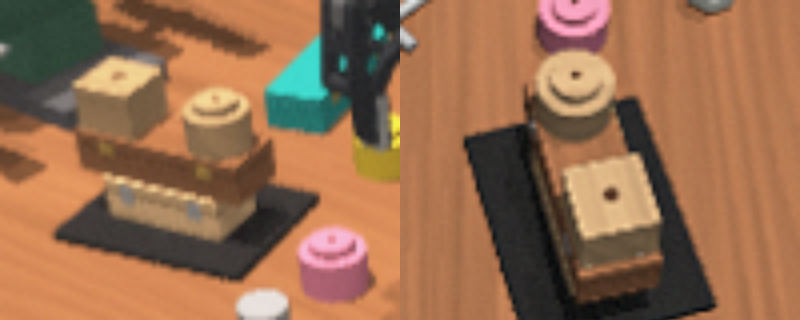

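Crops: round blank on the near end, square on the far end, short case pale below, lying roughly along (not across) the long case. Moving over the stack now.

```bash
cat >> h.py <<'E'
from scipy.spatial.transform import Rotation as Ro
def tool():
    s=sensors.get_state(); R=Ro.from_quat(np.roll(s['orientation'],-1)).as_matrix()
    return s,R,np.arctan2(R[1,1],R[0,1])
def go(x,y,z,yaw):
    s,R,w=tool(); d=R.T@(np.array([x,y,z])/1000-s['tcp_pos'])*1000
    print('shift',d.round(1),'turn',round(-(yaw-w),3),'from',(s['tcp_pos']*1000).round(1),'yaw',w.round(3),'F',s['wrist_force'].round(1),'gap',round(s['finger_gap'],4),'t',round(s['clock'],2),'q6',s['joint_pos'][5].round(2))
E
python3 -m handwheel '[[-298,-97,40,-0.18,1],[-298,-97,40,-0.18,1],[-298,-97,40,-0.18,1],[-298,-97,40,-0.18,1],[-298,-97,40,-0.18,1],[-298,-97,40,-0.18,1],[-298,-97,40,-0.18,1],[-298,-97,40,-0.18,1]]' 40
cat > w.py <<'E'
from h import *
import sys
c=cam('wrist'); cv2.imwrite('pics/%s.png'%sys.argv[1],c['color']); I=cloud(c); I[c['z_map']<=0]=9; A=I.reshape(-1,3)
for k,lo,hi in (('tops',.113,.125),('long',.074,.084),('short',.039,.048)):
    m=((A>[.36,-.5,lo])&(A<[.62,-.22,hi])).all(1); P=A[m]; print(k,len(P),rect(P) if len(P) else '')
    if k=='tops':
        for q in (P[P[:,1]>-.342],P[P[:,1]<-.342]):
            if len(q): print('   ',rect(q))
go(478,-298,95,.18)
E
python3 w.py w1
```

```text
clock: 1.15
tcp_pos: [0.4767, -0.3008, 0.1906]
orientation: [-0.0, 0.643, 0.766, -0.0]
wrist_force: [0.4, 0.2, 1.0]
finger_gap: 0.0855
grip_force: 0.0
tops 6477 [ 483.5 -342.1   50.6  137.9   10.6]
    [ 475.6 -298.8   49.1   50.4   68.6]
    [ 491.7 -386.2   50.    48.2   11.3]
long 3628 [ 479.1 -323.1   55.4  108.    10.6]
short 25 [ 4.705e+02 -2.702e+02  4.890e+01  3.000e-01  1.120e+01]
shift [ 0.9  0.9 95.9] turn -0.003 from [ 477.3 -299.1  190.9] yaw 0.177 F [-0.1  0.8  0.1] gap 0.0857 t 1.2 q6 0.69
```

View pics/w1.png

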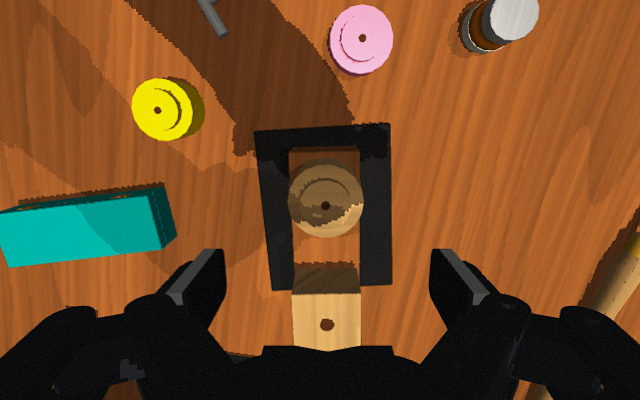

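Wrist view: round blank at (326,200), square blank at (327,325), aligned with the fingers. Gripping the round blank.

```bash
python3 -m handwheel '[[0,-1,30,0,1],[0,-1,60,0,1],[0,-1,80,0,1],[0,-1,97,0,1],[0,-1,97,0,0.3],[0,-1,97,0,0.3],[0,-1,97,0,0.3],[0,-1,97,0,0.3]]' 40
python3 -m handwheel '[[0,0,0,0,0.2],[0,0,0,0,0.2],[0,0,0,0,0.2],[0,0,0,0,0.2],[0,0,-10,0,0.2],[0,0,-30,0,0.2],[0,0,-60,0,0.2],[0,0,-60,0,0.2]]' 40
python3 -c "
from h import *
go(658,0,120,0)"
```

```text
clock: 2.0
tcp_pos: [0.4781, -0.2985, 0.0958]
orientation: [0.001, 0.64, 0.768, 0.0]
wrist_force: [0.4, 1.5, 3.2]
finger_gap: 0.0504
grip_force: 41.9
clock: 2.8
tcp_pos: [0.4789, -0.3, 0.1588]
orientation: [0.003, 0.641, 0.768, -0.0]
wrist_force: [0.6, -1.0, -0.1]
finger_gap: 0.0505
grip_force: 41.8
shift [263.3 229.7  38.3] turn 0.18 from [ 478.9 -300.   158.8] yaw 0.18 F [ 0.6 -1.  -0.1] gap 0.0505 t 2.8 q6 0.69
```

```bash
python3 -m handwheel '[[40,44,0,0.18,0.2],[80,88,0,0.18,0.2],[120,130,0,0.18,0.2],[160,175,0,0.18,0.2],[190,205,0,0.18,0.2],[204,219,0,0.18,0.2],[204,219,0,0.18,0.2],[204,219,0,0.18,0.2]]' 40
python3 - <<'E'
from h import *
c=cam('wrist'); cv2.imwrite('pics/w2.png',c['color']); I=cloud(c); I[c['z_map']<=0]=9
A=I.reshape(-1,3); hsv=cv2.cvtColor(c['color'],cv2.COLOR_BGR2HSV).reshape(-1,3).astype(int)
m=((A>[.57,-.1,-.01])&(A<[.76,.1,.03])).all(1)&(hsv[:,1]<70); M=(m.reshape(400,640)*255).astype(np.uint8)
M=cv2.morphologyEx(M,cv2.MORPH_OPEN,np.ones((5,5)));cs=max(cv2.findContours(M,0,1)[0],key=cv2.contourArea)
h=cv2.convexHull(cs)[:,0]; P=pts(c,h,.012)[:,:2]
# algebraic circle on the rim points
for _ in range(6):
    k=np.linalg.lstsq(np.c_[2*P,np.ones(len(P))],(P**2).sum(1),rcond=None)[0]; r=np.sqrt(k[2]+k[0]**2+k[1]**2)
    e=abs(np.hypot(*(P-k[:2]).T)-r); P=P[e<=max(np.percentile(e,90),.0015)]
print(len(h),len(P),k[:2],r,e.max())
go(658,0,120,0)
E
```

```text
clock: 3.6
tcp_pos: [0.6561, -0.0568, 0.1535]
orientation: [-0.0, 0.706, 0.708, -0.001]
wrist_force: [-0.5, -0.1, -1.6]
finger_gap: 0.0499
grip_force: 41.9
57 57 [6.59827371e-01 2.01140286e-04] 0.06415415721924268 0.0004668431879862045
shift [58.1  2.5 33.6] turn 0.001 from [655.6 -58.1 153.7] yaw 0.001 F [ 0.5 -0.4 -0.9] gap 0.0502 t 3.65 q6 1.36
```

View pics/w2.png

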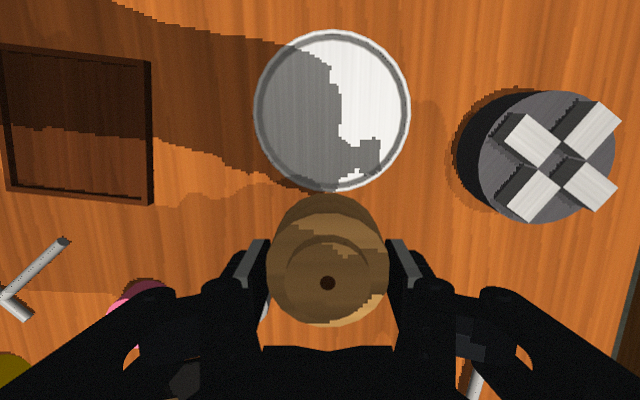

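Wrist view: dish circle at (332,110) centre, blank held at (328,265) straight; tray visible at left (75,125).

```bash
python3 -m handwheel '[[30,4,0,0,0.2],[58,4,20,0,0.2],[58,4,60,0,0.2],[58,4,95,0,0.2],[58,4,115,0,0.2],[58,4,125,0,0.2],[58,4,130,0,0.2],[58,4,132,0,0.2]]' 40
python3 -m handwheel '[[0,0,0,0,0.2],[0,0,0.5,0,0.2],[0,0,0.5,0,0.5],[0,0,0.5,0,0.85],[0,0,0.5,0,0.85],[0,0,-10,0,0.9],[0,0,-50,0,0.9],[0,0,-90,0,0.9]]' 40
python3 -c "
from h import *
go(492,-386,150,.185)"
```

```text
clock: 4.45
tcp_pos: [0.6603, -0.0014, 0.0229]
orientation: [0.0, 0.708, 0.707, 0.0]
wrist_force: [0.4, 0.1, -0.7]
finger_gap: 0.0505
grip_force: 42.0
clock: 5.25
tcp_pos: [0.659, -0.0001, 0.1129]
orientation: [-0.001, 0.707, 0.707, -0.001]
wrist_force: [1.0, 0.1, -0.6]
finger_gap: 0.077
grip_force: 0.0
shift [-385.9 -167.1  -36.8] turn -0.185 from [ 6.590e+02 -1.000e-01  1.129e+02] yaw 0.0 F [ 1.   0.1 -0.6] gap 0.077 t 5.25 q6 1.45
```

```bash
python3 -m handwheel '[[0,0,-37,0,1],[-386,-167,-40,-0.185,1],[-386,-167,-40,-0.185,1],[-386,-167,-40,-0.185,1],[-386,-167,-40,-0.185,1],[-386,-167,-40,-0.185,1],[-386,-167,-40,-0.185,1],[-386,-167,-40,-0.185,1]]' 40
python3 -m handwheel '[[-386,-167,-40,-0.185,1]]' >/dev/null 2>&1 </dev/null & wait; python3 - <<'E'
from h import *
go(492,-386,95,.185)
E
```

```text
clock: 6.05
tcp_pos: [0.5206, -0.3223, 0.1531]
orientation: [0.001, 0.639, 0.769, 0.0]
wrist_force: [1.5, 0.3, -0.0]
finger_gap: 0.0853
grip_force: 0.0
shift [ -9.7 -21.1  62.4] turn 0.152 from [ 508.7 -369.9  157.4] yaw 0.337 F [0.7 0.2 0.8] gap 0.0855 t 6.15 q6 0.48
```

That stray extra row was a slip; it did no harm. I'll re-centre over the square blank.

```bash
python3 -m handwheel '[[-10,-21,0,0.15,1],[-10,-21,0,0.15,1],[-10,-21,0,0.15,1]]' 40
python3 - <<'E'
from h import *
c=cam('scene'); I=cloud(c); I[c['z_map']<=0]=9; A=I.reshape(-1,3)
P=box(A,[.6,-.06,.030],[.72,.06,.06]); print('round', len(P), rect(P), P[:,2].max())
c=cam('side'); I=cloud(c); I[c['z_map']<=0]=9; A=I.reshape(-1,3)
P=box(A,[.6,-.06,.030],[.72,.06,.06]); print('round', len(P), rect(P) if len(P) else 0)
go(492,-386,95,.185)
E
```

```text
clock: 6.45
tcp_pos: [0.4937, -0.3853, 0.1571]
orientation: [0.0, 0.639, 0.769, 0.0]
wrist_force: [0.4, -0.5, 1.3]
finger_gap: 0.0852
grip_force: 0.0
round 251 [665.3   1.1  47.5  48.7  40.2] 0.04778773443675066
round 102 [671.6  -6.7  54.1  29.9  72.9]
shift [-1.4 -2.9 62. ] turn 0.001 from [ 494.5 -384.1  157. ] yaw 0.186 F [ 0.  -0.4 -0.5] gap 0.0849 t 6.55 q6 0.6
```

```bash
python3 -m handwheel '[[-1,-3,30,0,1],[-1,-3,50,0,1],[-1,-3,62,0,1],[-1,-3,62,0,0.3],[-1,-3,62,0,0.2],[-1,-3,62,0,0.2],[-1,-3,62,0,0.2],[-1,-3,62,0,0.2]]' 40
python3 -m handwheel '[[0,0,0,0,0.2],[0,0,0,0,0.2],[0,0,0,0,0.2],[0,0,-10,0,0.2],[0,0,-30,0,0.2],[0,0,-60,0,0.2],[0,0,-60,0,0.2],[0,0,-60,0,0.2]]' 40
python3 -c "
from h import *
go(445,-80,150,0)"
```

```text
clock: 7.35
tcp_pos: [0.4921, -0.3872, 0.096]
orientation: [0.001, 0.639, 0.769, 0.0]
wrist_force: [1.1, -0.2, 4.7]
finger_gap: 0.0492
grip_force: 43.0
clock: 8.15
tcp_pos: [0.4914, -0.387, 0.1553]
orientation: [0.001, 0.639, 0.769, -0.0]
wrist_force: [0.1, 0.7, -1.9]
finger_gap: 0.0491
grip_force: 42.5
shift [310.3  10.6   4.9] turn 0.184 from [ 491.4 -387.   155.3] yaw 0.184 F [ 0.1  0.7 -1.9] gap 0.0491 t 8.15 q6 0.59
```

```bash
python3 -m handwheel '[[45,2,0,0.18,0.2],[95,4,0,0.18,0.2],[145,6,0,0.18,0.2],[195,7,0,0.18,0.2],[245,9,0,0.18,0.2],[290,10,0,0.18,0.2],[310,11,0,0.18,0.2],[310,11,0,0.18,0.2]]' 40
python3 - <<'E'
from h import *
c=cam('wrist'); cv2.imwrite('pics/w3.png',c['color'])
g=cv2.cvtColor(c['color'],cv2.COLOR_BGR2HSV); go(445,-10,120,0)
for uv in ((320,100),): print(pts(c,uv,.005))
E
```

```text
clock: 8.95
tcp_pos: [0.4432, -0.0768, 0.1534]
orientation: [-0.002, 0.704, 0.71, -0.001]
wrist_force: [0.8, -1.0, -0.1]
finger_gap: 0.049
grip_force: 42.4
shift [68.5  1.4 33.7] turn 0.007 from [444.2 -78.5 153.6] yaw 0.007 F [-0.1 -1.2 -1.1] gap 0.0489 t 9.0 q6 1.21
[[ 0.43669512 -0.00765237  0.005     ]]
```

View pics/w3.png

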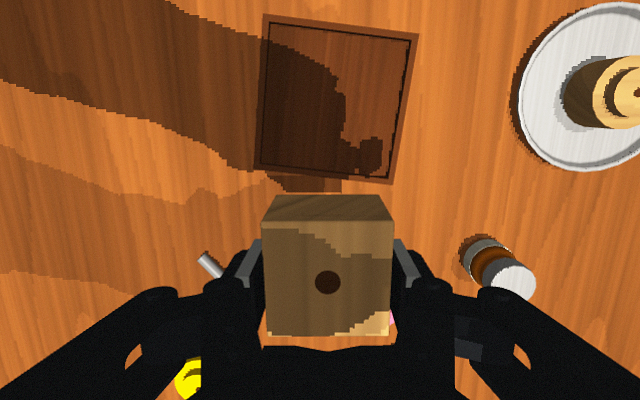

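Wrist view: tray's rim corners (264,15), (418,34), (392,184), (254,169), turned about −0.12; square blank held straight; round blank standing in the dish at right.

```bash
python3 - <<'E'
from h import *
s,R,w=tool()
c=cam('wrist'); P=pts(c,[(264,15),(418,34),(392,184),(254,169)],.012); print(P.round(4)); x,y=P.mean(0)[:2]*1000
A=(P[0]+P[2])/2; B=(P[1]+P[3])/2; print(A,B)
go(x,y,21,-.12)
E
```

```text
[[ 0.3956  0.0519  0.012 ]
 [ 0.5132  0.0396  0.012 ]
 [ 0.5001 -0.0785  0.012 ]
 [ 0.3822 -0.0663  0.012 ]]
[ 0.44783772 -0.01325525  0.012     ] [ 0.44767767 -0.01335418  0.012     ]
shift [ 66.3   3.4 132.8] turn 0.125 from [444.8 -79.6 153.8] yaw 0.005 F [-0.1 -0.4 -1.4] gap 0.0493 t 9.05 q6 1.21
```

```bash
python3 -m handwheel '[[35,3,0,0.1,0.2],[66,3,20,0.12,0.2],[66,3,60,0.12,0.2],[66,3,95,0.12,0.2],[66,3,115,0.12,0.2],[66,3,125,0.12,0.2],[66,3,130,0.12,0.2],[66,3,132.5,0.12,0.2]]' 40
python3 -m handwheel '[[0,0,0,0,0.2],[0,0,1,0,0.2],[0,0,1,0,0.5],[0,0,1,0,0.85],[0,0,1,0,0.85],[0,0,-10,0,0.9],[0,0,-50,0,0.9],[0,0,-120,0,0.9]]' 40
python3 -c "
from h import *
go(484,-325,160,.185)"
```

```text
clock: 9.85
tcp_pos: [0.4486, -0.0146, 0.022]
orientation: [0.0, 0.747, 0.665, 0.0]
wrist_force: [-0.1, -0.8, -0.9]
finger_gap: 0.0492
grip_force: 42.4
clock: 10.65
tcp_pos: [0.4461, -0.0134, 0.1223]
orientation: [-0.002, 0.747, 0.665, -0.001]
wrist_force: [0.8, -0.4, -0.2]
finger_gap: 0.0766
grip_force: 0.0
shift [-305.1   73.5  -38.2] turn -0.301 from [446.1 -13.4 122.3] yaw -0.116 F [ 0.8 -0.4 -0.2] gap 0.0766 t 10.65 q6 1.48
```

```bash
python3 -m handwheel '[[-40,10,-38,-0.1,1],[-80,20,-38,-0.2,1],[-323,70,-38,-0.3,1],[-323,70,-38,-0.3,1],[-323,70,-38,-0.3,1],[-323,70,-38,-0.3,1],[-323,70,-38,-0.3,1],[-323,70,-38,-0.3,1]]' 40
python3 -m handwheel '[[0,0,0,0,1],[0,0,0,0,1]]'
python3 - <<'E'
from h import *
c=cam('scene'); I=cloud(c); I[c['z_map']<=0]=9; A=I.reshape(-1,3)
P=box(A,[.39,-.08,.040],[.51,.05,.06]); print('sq', len(P), rect(P))
P=box(A,[.36,-.5,.074],[.62,-.22,.084]); print('long', len(P), rect(P))
c=cam('wrist'); I=cloud(c); I[c['z_map']<=0]=9; A=I.reshape(-1,3)
P=box(A,[.36,-.5,.074],[.62,-.22,.084]); print('long', len(P), rect(P))
go(484,-342.5,58,.185)
E
```

```text
clock: 11.45
tcp_pos: [0.4805, -0.3489, 0.1604]
orientation: [0.002, 0.641, 0.767, -0.001]
wrist_force: [0.3, 0.1, -0.9]
finger_gap: 0.0852
grip_force: 0.0
clock: 11.65
tcp_pos: [0.4798, -0.3417, 0.1603]
orientation: [-0.0, 0.639, 0.769, 0.0]
wrist_force: [-0.0, 0.8, 0.4]
finger_gap: 0.0852
grip_force: 0.0
sq 196 [450.8 -14.8  52.6  54.3  84.4]
long 464 [ 485.9 -342.9   58.5  154.1   11.3]
long 16547 [ 483.4 -343.6   55.4  150.6   11.3]
shift [ -2.    3.5 102.5] turn 0.001 from [ 480.2 -341.2  160.5] yaw 0.186 F [-0.9  0.7 -0.1] gap 0.0856 t 11.75 q6 0.63
```

```bash
python3 -m handwheel '[[-3,3,40,-0.01,1],[-3,3,75,-0.01,1],[-3,3,95,-0.01,1],[-3,3,106,-0.01,1],[-3,3,106,-0.01,0.3],[-3,3,106,-0.01,0.3],[-3,3,106,-0.01,0.3],[-3,3,106,-0.01,0.3]]' 60
python3 -m handwheel '[[0,0,0,0,0.2],[0,0,0,0,0.2],[0,0,0,0,0.2],[0,0,-10,0,0.2],[0,0,-30,0,0.2],[0,0,-70,0,0.2],[0,0,-110,0,0.2],[0,0,-110,0,0.2]]' 60
python3 - <<'E'
from h import *
for n in ('scene','side','wrist'):
    c=cam(n); cv2.imwrite(f'pics/l_{n}.png',c['color']); I=cloud(c); I[c['z_map']<=0]=9; A=I.reshape(-1,3)
    P=box(A,[.36,-.5,.039],[.62,-.22,.049]); print(n,'short', len(P), rect(P) if len(P) else '')
s,R,w=tool(); zc=s['tcp_pos'][2]+.026
I=cloud(c);P=box(I.reshape(-1,3),[.36,-.5,zc-.006],[.62,-.22,zc+.006]);print('held',rect(P),zc,np.median(P[:,2]))
go(510,310,150,-.135)
a=cv2.imread('pics/l_scene.png')[120:220,170:310];b=cv2.imread('pics/l_side.png')[230:350,260:400]
cv2.imwrite('pics/l.png',np.hstack([cv2.resize(a,(400,286)),cv2.resize(b,(334,286))]))
E
```

```text
clock: 12.55
tcp_pos: [0.4846, -0.3458, 0.0559]
orientation: [0.002, 0.635, 0.772, -0.0]
wrist_force: [-1.5, 1.6, 4.7]
finger_gap: 0.0529
grip_force: 66.2
clock: 13.35
tcp_pos: [0.4862, -0.3476, 0.1706]
orientation: [0.005, 0.635, 0.772, -0.0]
wrist_force: [0.8, -0.7, -2.7]
finger_gap: 0.0529
grip_force: 65.4
scene short 310 [ 487.6 -339.1   58.8  107.5   12.2]
side short 429 [ 486.  -343.1   54.7  104.    12.9]
wrist short 0 
held [ 480.3 -324.1   80.4  110.2   11.1] 0.18938862958334657 0.18933083811339935
shift [637.3 152.6  13.8] turn 0.329 from [ 483.2 -344.8  163.4] yaw 0.194 F [-1.5  0.5 -4.4] gap 0.0529 t 13.5 q6 0.62
```

View pics/l.png

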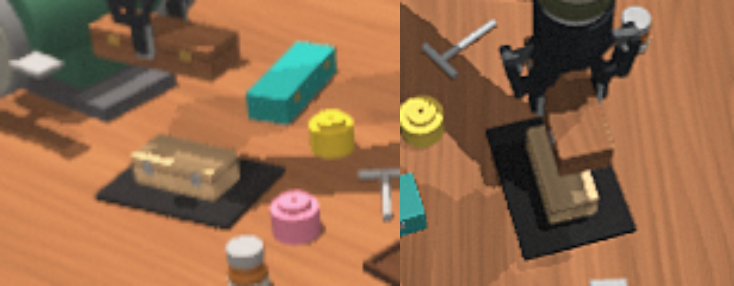

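Crops: long case held level; short case alone on the board, parallel to where the long one was. Carrying the long case to the rack, over the bottle.

```bash
python3 -m handwheel '[[25,7,0,0,0.2],[70,18,0,0,0.2],[115,30,0,0,0.2],[160,42,0,0.05,0.2],[205,54,0,0.1,0.2],[250,66,0,0.15,0.2],[295,78,0,0.2,0.2],[340,90,0,0.25,0.2]]' 60
python3 -c "
from h import *
go(525.4,313,150,-.135)"
```

```text
clock: 14.3
tcp_pos: [0.5045, 0.0078, 0.1619]
orientation: [-0.002, 0.727, 0.686, -0.001]
wrist_force: [1.0, 1.3, -4.9]
finger_gap: 0.0527
grip_force: 65.2
shift [305.9   3.1  11.9] turn 0.077 from [504.5   7.8 161.9] yaw -0.058 F [ 1.   1.3 -4.9] gap 0.0527 t 14.3 q6 1.49
```

```bash
python3 -m handwheel '[[45,1,0,0.02,0.2],[90,1,0,0.04,0.2],[135,2,0,0.06,0.2],[180,2,0,0.077,0.2],[225,3,0,0.077,0.2],[265,3,4,0.077,0.2],[290,3,8,0.077,0.2],[301,3,12,0.077,0.2]]' 60
python3 -m handwheel '[[0,0,0,0,0.2],[0,0,0,0,0.2]]'
python3 - <<'E'
from h import *
for n in ('scene','side'):
    c=cam(n); I=cloud(c); I[c['z_map']<=0]=9; A=I.reshape(-1,3); s,R,w=tool(); z=s['tcp_pos'][2]+.026
    P=box(A,[.42,.2,z-.006],[.6,.42,z+.006]); print(n,len(P),rect(P),z)
    cv2.imwrite(f'pics/r_{n}.png',c['color'])
w=cam('wrist'); a=cv2.imread('pics/r_scene.png')[180:310,330:500]
cv2.imwrite('pics/r.png',np.hstack([cv2.resize(a,(400,306)),cv2.resize(w['color'],(400,250))[:250].copy() if 0 else cv2.copyMakeBorder(cv2.resize(w['color'],(400,250)),0,56,0,0,0)]))
go(525.4,313,60,-.135)
E
```

```text
clock: 15.1
tcp_pos: [0.5244, 0.3081, 0.1491]
orientation: [-0.001, 0.752, 0.66, -0.002]
wrist_force: [-0.6, 0.0, -3.8]
finger_gap: 0.0529
grip_force: 65.2
clock: 15.3
tcp_pos: [0.5253, 0.305, 0.1506]
orientation: [-0.0, 0.753, 0.658, -0.002]
wrist_force: [0.1, -1.2, -3.5]
finger_gap: 0.0528
grip_force: 65.2
scene 804 [532.  306.5 149.9  75.7  84.1] 0.17722558657050352
side 363 [525.  295.8 141.9  78.4  71.7] 0.17774626445771488
shift [ 8.1 -2.  92.1] turn 0.0 from [526.3 304.7 152.1] yaw -0.135 F [-0.8  0.4 -3.5] gap 0.0527 t 15.45 q6 2.1
```

View pics/r.png

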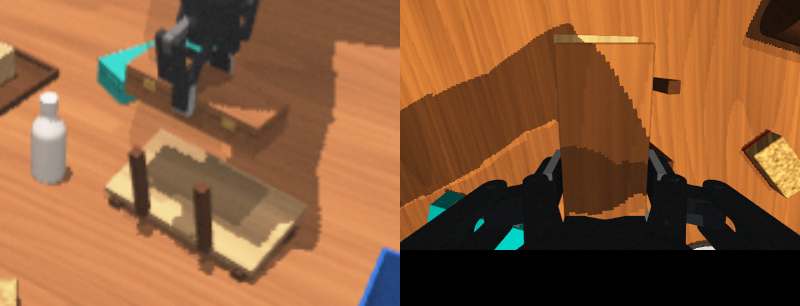

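Left crop: long case held above the rack between arm and posts; wrist crop: far post visible to the right of the case, aligned with it. Lowering.

```bash
python3 -m handwheel '[[4,0,20,0,0.2],[8,-1,45,0,0.2],[8,-1,65,0,0.2],[8,-1,80,0,0.2],[8,-1,88,0,0.2],[8,-1,94,0,0.2],[8,-1,94,0,0.2],[8,-1,94,0,0.2]]' 60
python3 -m handwheel '[[0,0,2,0,0.2],[0,0,4,0,0.2],[0,0,4,0,0.2]]'
python3 -c "
from h import *
go(537.3,311,50,-.135)"
```

```text
clock: 16.25
tcp_pos: [0.5269, 0.3142, 0.0589]
orientation: [0.0, 0.753, 0.658, 0.001]
wrist_force: [-0.7, -0.1, -2.9]
finger_gap: 0.0529
grip_force: 65.2
clock: 16.55
tcp_pos: [0.5262, 0.3143, 0.054]
orientation: [0.0, 0.752, 0.659, 0.0]
wrist_force: [-0.3, -0.2, -3.3]
finger_gap: 0.0528
grip_force: 65.2
shift [-1.8 11.4  4. ] turn 0.002 from [526.2 314.3  54. ] yaw -0.133 F [-0.3 -0.2 -3.3] gap 0.0528 t 16.55 q6 2.11
```

```bash
python3 -m handwheel '[[0,3,0,0,0.2],[-1,6,0,0,0.2],[-1,8,0,0,0.2],[-2,9,2,0,0.2],[-2,10,4,0,0.2],[-2,10,4,0,0.2]]'
python3 -m handwheel '[[0,1,0,0,0.2],[0,2,0,0,0.2],[0,2,0,0,0.2]]'
python3 -c "
from h import *
go(537.3,311,50,-.135)"
```

```text
clock: 17.15
tcp_pos: [0.5357, 0.3107, 0.0495]
orientation: [-0.0, 0.753, 0.659, -0.0]
wrist_force: [0.1, -0.7, -3.9]
finger_gap: 0.053
grip_force: 65.2
clock: 17.45
tcp_pos: [0.5381, 0.3107, 0.0501]
orientation: [0.0, 0.752, 0.659, 0.0]
wrist_force: [-0.2, 1.0, -3.5]
finger_gap: 0.0524
grip_force: 65.2
shift [ 0.1 -0.8  0.1] turn 0.002 from [538.1 310.7  50.1] yaw -0.133 F [-0.2  1.  -3.5] gap 0.0524 t 17.45 q6 2.1
```

```bash
for i in 1 2 3; do python3 -m handwheel '[[0,1,0.5,0,0.2],[0,2,1,0,0.2],[0,2,1,0,0.2]]' | grep -E 'tcp|wrist'; done
```

```text
tcp_pos: [0.5392, 0.3105, 0.049]
wrist_force: [-2.6, 1.6, -1.9]
tcp_pos: [0.5393, 0.3105, 0.0483]
wrist_force: [-9.0, 2.3, 4.8]
tcp_pos: [0.5393, 0.3105, 0.0478]
wrist_force: [-14.9, 1.5, 11.8]
```

```bash
python3 -m handwheel '[[0,-3,-1,0,0.2],[0,-6,-1,0,0.2],[0,-6,-1,0,0.2],[0,-6,-1,0,0.5],[0,-6,-1,0,0.8],[0,-6,-1,0,1],[0,-6,-1,0,1],[0,-6,-1,0,1]]'
python3 -m handwheel '[[0,0,-10,0,1],[0,0,-40,0,1],[0,0,-80,0,1],[-40,-30,-110,0,1],[-60,-60,-110,0,1],[-60,-60,-110,0,1]]'
cat > rk.py <<'E'
from h import *
for n in ('scene','side','wrist'):
    c=cam(n); I=cloud(c); I[c['z_map']<=0]=9; A=I.reshape(-1,3); hsv=cv2.cvtColor(c['color'],cv2.COLOR_BGR2HSV).reshape(-1,3).astype(int)
    # rack frame
    x=np.array([np.cos(-.135)*np.cos(.21),np.sin(-.135)*np.cos(.21),-np.sin(.21)]); z=np.array([np.cos(-.135)*np.sin(.21),np.sin(-.135)*np.sin(.21),np.cos(.21)]); y=np.cross(z,x)
    B=(A-[.565,.3075,.0225])@np.c_[x,y,z]
    for lo,hi,k in ((.030,.042,'long top'),(.066,.078,'short top')):
        m=((B>[-.08,-.12,lo])&(B<[.03,.12,hi])).all(1); m&=~((B[:,0]>.001)&(abs(B[:,1])<.05)); P=B[m]
        if len(P)>60: P=P[abs(P[:,2]-np.median(P[:,2]))<.004];print(n,k,len(P),rect(P),'z',np.median(P[:,2]).round(4),'slopes',np.linalg.lstsq(np.c_[P[:,:2],np.ones(len(P))],P[:,2],rcond=None)[0].round(3))
    cv2.imwrite(f'pics/k_{n}.png',c['color'])
a=cv2.imread('pics/k_scene.png')[180:310,330:500]; w=cv2.imread('pics/k_wrist.png')
cv2.imwrite('pics/k.png',np.hstack([cv2.resize(a,(400,306)),cv2.copyMakeBorder(cv2.resize(w,(400,250)),0,56,0,0,0)]))
go(486.5,-342.5,130,.215)
E
python3 rk.py
```

```text
clock: 19.15
tcp_pos: [0.5384, 0.3108, 0.0484]
orientation: [0.0, 0.753, 0.659, 0.0]
wrist_force: [-0.3, 0.6, 0.1]
finger_gap: 0.0853
grip_force: 0.0
clock: 19.75
tcp_pos: [0.4652, 0.2568, 0.1592]
orientation: [-0.001, 0.753, 0.658, -0.002]
wrist_force: [-0.5, 0.4, -1.0]
finger_gap: 0.0855
grip_force: 0.0
scene long top 995 [-27.8   1.1 150.3  57.2  90. ] z 0.0354 slopes [-0.001  0.003  0.035]
side long top 368 [-2.770e+01 -1.000e-01  1.542e+02  5.540e+01  8.990e+01] z 0.0345 slopes [-0.005  0.001  0.034]
wrist long top 16086 [-27.9  -2.1  57.6 143.6   0. ] z 0.0353 slopes [ 0.007 -0.001  0.035]
wrist short top 396 [-1.1  1.4  3.8 87.4  0.2] z 0.0723 slopes [-0.201 -0.     0.072]
shift [-594.7   94.8   28.5] turn -0.348 from [471.3 259.5 159.1] yaw -0.133 F [0.5 0.6 0.6] gap 0.0853 t 19.9 q6 2.06
```

View pics/k.png

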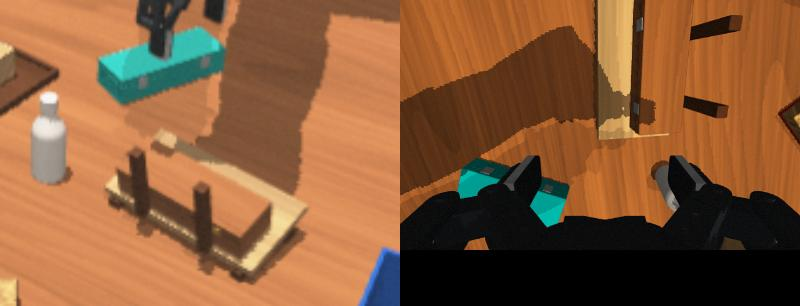

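Long case lies flat against both posts, centred within 2 mm. Now the short case.

```bash
python3 -m handwheel '[[-300,48,0,-0.17,1],[-300,48,0,-0.17,1],[-300,48,0,-0.17,1],[-300,48,0,-0.17,1],[-300,48,0,-0.17,1],[-300,48,0,-0.17,1],[-300,48,0,-0.17,1],[-300,48,0,-0.17,1]]'|grep tcp
python3 -c "
from h import *
go(486.5,-342.5,130,.215)"
```

```text
tcp_pos: [0.4797, -0.0464, 0.158]
shift [-296.2   -3.1   28. ] turn -0.182 from [479.7 -46.4 158. ] yaw 0.033 F [ 1.5  0.4 -0.3] gap 0.0855 t 20.7 q6 1.27
```

```bash
python3 -m handwheel '[[-293,-3,10,-0.18,1],[-293,-3,10,-0.18,1],[-293,-3,10,-0.18,1],[-293,-3,20,-0.18,1],[-293,-3,28,-0.18,1],[-293,-3,28,-0.18,1],[-293,-3,28,-0.18,1],[-293,-3,28,-0.18,1]]'|grep tcp
python3 - <<'E'
from h import *
for n in('scene','wrist'):
    c=cam(n); I=cloud(c); I[c['z_map']<=0]=9
    P=box(I.reshape(-1,3),[.36,-.5,.039],[.62,-.22,.049]); print(n,'short', len(P), rect(P))
x,y,_,_,t=rect(P); go(x,y,18.5,np.radians(t))
E
```

```text
tcp_pos: [0.4869, -0.3369, 0.1289]
scene short 317 [ 487.8 -340.8   60.7  105.8   12.7]
wrist short 10847 [ 485.8 -342.    55.3  104.9   12.1]
shift [ -6.3  -2.5 111.3] turn 0.008 from [ 486.9 -335.5  129.8] yaw 0.219 F [-0.3  0.2  0.4] gap 0.0854 t 21.6 q6 0.61
```

```bash
python3 -m handwheel '[[-6,-2,40,0.01,1],[-6,-2,80,0.01,1],[-6,-2,80,0.01,1]]'|grep tcp
python3 -c "
from h import *
go(485.8,-342,18.5,.211)"
```

```text
tcp_pos: [0.483, -0.3386, 0.0456]
shift [-4.1  2.2 27. ] turn -0.001 from [ 483.  -338.6   45.6] yaw 0.21 F [-0.3  1.5 -0.2] gap 0.0854 t 21.9 q6 0.61
```

```bash
python3 -m handwheel '[[-3,2,15,0,1],[-3,2,23,0,1],[-3,2,27,0,1],[-3,2,27,0,0.3],[-3,2,27,0,0.3],[-3,2,27,0,0.3],[-3,2,27,0,0.3],[-3,2,27,0,0.3]]' 60
python3 -m handwheel '[[0,0,0,0,0.2],[0,0,0,0,0.2],[0,0,-10,0,0.2],[0,0,-40,0,0.2],[0,0,-80,0,0.2],[0,0,-120,0,0.2],[0,0,-155,0,0.2],[0,0,-155,0,0.2]]' 60
python3 -c "
from h import *
go(526,313,170,-.135)"
```

```text
clock: 22.7
tcp_pos: [0.4884, -0.347, 0.0243]
orientation: [0.001, 0.63, 0.776, -0.0]
wrist_force: [-0.9, -0.2, 5.7]
finger_gap: 0.0522
grip_force: 66.0
clock: 23.5
tcp_pos: [0.4904, -0.3482, 0.1839]
orientation: [0.005, 0.63, 0.776, -0.0]
wrist_force: [1.4, -0.1, -4.6]
finger_gap: 0.0525
grip_force: 65.1
shift [639.9 170.8  10. ] turn 0.342 from [ 490.4 -348.2  183.9] yaw 0.207 F [ 1.4 -0.1 -4.6] gap 0.0525 t 23.5 q6 0.61
```

```bash
python3 -m handwheel '[[25,7,0,0,0.2],[70,18,0,0,0.2],[115,30,0,0,0.2],[160,42,0,0.05,0.2],[205,54,0,0.1,0.2],[250,66,0,0.15,0.2],[295,78,0,0.2,0.2],[320,85,0,0.25,0.2]]' 60|grep tcp
python3 - <<'E'
from h import *
s,R,w=tool(); c=cam('wrist'); I=cloud(c); I[c['z_map']<=0]=9; B=(I.reshape(-1,3)-s['tcp_pos'])@R
P=B[(abs(B[:,0])<.07)&(abs(B[:,1])<.024)&(B[:,2]<.0)&(B[:,2]>-.05)]; h=np.median(P[P[:,0]>.015][:,2]); Q=P[abs(P[:,2]-h)<.004]
print('case top in tool z',h,'x ext',Q[:,0].min(),Q[:,0].max(),Q[:,1].min(),Q[:,1].max(), 'tilt',np.linalg.lstsq(np.c_[Q[:,:2],np.ones(len(Q))],Q[:,2],rcond=None)[0].round(3))
go(532,312,170,-.135)
E
```

```text
tcp_pos: [0.5038, -0.0121, 0.1765]
case top in tool z -0.019928970812334693 x ext -0.03691892556354642 0.057683639500332624 -0.02399876929959495 0.02399916569597737 tilt [ 0.    -0.001 -0.02 ]
shift [322.4  14.7   7.8] turn 0.093 from [503.8  -9.6 176.5] yaw -0.042 F [-0.2  3.2 -3.3] gap 0.0525 t 24.35 q6 1.43
```

```bash
python3 -m handwheel '[[25,2,0,0.02,0.2],[70,6,0,0.04,0.2],[115,9,0,0.06,0.2],[160,12,0,0.08,0.2],[205,15,0,0.093,0.2],[250,19,0,0.093,0.2],[290,22,3,0.093,0.2],[314,24,6,0.093,0.2]]' 60|grep tcp
python3 -m handwheel '[[4,0,0,0,0.2],[4,0,0,0,0.2],[4,0,0,0,0.2]]'|grep tcp
cat > hc.py <<'E'
from h import *
s,R,w=tool(); c=cam('wrist'); I=cloud(c); I[c['z_map']<=0]=9; B=(I.reshape(-1,3)-s['tcp_pos'])@R
P=B[(abs(B[:,0])<.07)&(abs(B[:,1])<.024)&(B[:,2]<-.012)&(B[:,2]>-.028)]; print('top',np.median(P[:,2]),'x ext',np.percentile(P[:,0],[.2,99.8]))
go(541,308,100,-.135)
E
python3 hc.py
```

```text
tcp_pos: [0.5421, 0.2997, 0.1701]
tcp_pos: [0.5429, 0.2999, 0.1711]
top -0.019900326184873817 x ext [-0.03484645  0.05758193]
shift [ 8.  -3.2 71.5] turn -0.002 from [543.2 299.7 171.5] yaw -0.137 F [-0.9  0.7 -4.2] gap 0.0527 t 25.5 q6 2.08
```

```bash
python3 -m handwheel '[[4,-1,20,0,0.2],[7.5,-3,40,0,0.2],[7.5,-3,55,0,0.2],[7.5,-3,65,0,0.2],[7.5,-3,71,0,0.2],[7.5,-3,75,0,0.2],[7.5,-3,78,0,0.2],[7.5,-3,78,0,0.2]]' 60|grep -E 'tcp|wrist'
for i in 1 2 3; do python3 -m handwheel '[[0,0,1,0,0.2],[0,0,2,0,0.2],[0,0,2,0,0.2]]'|grep -E 'tcp|wrist'; done
```

```text
tcp_pos: [0.5417, 0.3088, 0.0942]
wrist_force: [0.4, 0.5, -3.6]
tcp_pos: [0.5416, 0.3089, 0.0922]
wrist_force: [-0.8, -1.4, -3.9]
tcp_pos: [0.5414, 0.3088, 0.0898]
wrist_force: [-0.7, -0.2, -4.4]
tcp_pos: [0.5414, 0.3088, 0.0878]
wrist_force: [0.9, -0.1, -3.8]
```

```bash
python3 -m handwheel '[[0,2,0,0,0.2],[-1,3,0,0,0.2],[-1,4,1,0,0.2],[-1,4,1,0,0.2]]'|grep -E 'tcp|wrist'
for i in 1 2 3; do python3 -m handwheel '[[0,1,0.3,0,0.2],[0,1.5,0.7,0,0.2],[0,1.5,0.7,0,0.2]]'|grep -E 'tcp|wrist'; done
```

```text
tcp_pos: [0.5455, 0.3072, 0.0869]
wrist_force: [-0.1, 0.3, -4.0]
tcp_pos: [0.5459, 0.3072, 0.0864]
wrist_force: [-4.4, 1.2, -0.4]
tcp_pos: [0.546, 0.3072, 0.0862]
wrist_force: [-9.3, 0.6, 5.0]
tcp_pos: [0.5461, 0.3072, 0.086]
wrist_force: [-14.4, 1.1, 10.6]
```

```bash
python3 -m handwheel '[[0,-3,-1,0,0.2],[0,-5,-1,0,0.2],[0,-5,-1,0,0.2],[0,-5,-1,0,0.5],[0,-5,-1,0,0.8],[0,-5,-1,0,1],[0,-5,-1,0,1],[0,-5,-1,0,1]]'|grep -E 'tcp|wrist'
python3 -m handwheel '[[0,0,-10,0,1],[0,0,-40,0,1],[0,0,-80,0,1],[-40,-30,-80,0,1],[-60,-60,-80,0,1],[-60,-60,-80,0,1]]'|grep -E 'tcp|wrist'
python3 rk.py; python3 - <<'E'
from h import *
for n,q in (('scene',(.0,)),('side',(0.,))):
    c=cam(n); I=cloud(c); I[c['z_map']<=0]=9; A=I.reshape(-1,3)
    for k,lo,hi in (('round',[.6,-.06,.030],[.72,.06,.06]),('sq',[.39,-.08,.041],[.51,.05,.06])):
        P=box(A,lo,hi); print(n,k,len(P),rect(P) if len(P) else '')
E
```

```text
tcp_pos: [0.5453, 0.3075, 0.0863]
wrist_force: [-0.0, 0.8, -0.1]
tcp_pos: [0.4724, 0.254, 0.1664]
wrist_force: [-0.0, 0.1, -0.8]
scene long top 317 [-26.8   1.1  56.  151.7   1.2] z 0.0354 slopes [-0.005  0.001  0.035]
scene short top 807 [-27.9   2.5  57.1 105.1   0.4] z 0.0714 slopes [-0.001  0.003  0.071]
side long top 99 [-27.9  -2.8  55.5 151.9   0.6] z 0.0342 slopes [ 0.006 -0.004  0.034]
side short top 253 [-2.720e+01  2.300e+00  5.600e+01  1.128e+02  1.000e-01] z 0.0702 slopes [0.003 0.007 0.07 ]
wrist long top 2857 [-2.930e+01 -2.400e+00  5.490e+01  1.436e+02  1.000e-01] z 0.0353 slopes [ 0.009 -0.002  0.036]
wrist short top 15213 [-27.9   2.3 104.6  57.6  89.7] z 0.0713 slopes [ 0.008 -0.001  0.072]
shift [-592.3   89.4   36.5] turn -0.351 from [478.  256.4 167. ] yaw -0.136 F [0.3 0.1 0.5] gap 0.0853 t 30.05 q6 2.05
scene round 245 [665.6   1.5  49.9  49.   41. ]
scene sq 184 [451.8 -14.9  52.3  50.9  87.9]
side round 169 [661.3  -3.4  51.3  51.3  25.6]
side sq 180 [449.  -16.2  53.4  49.9  85.7]
```

View pics/k.png

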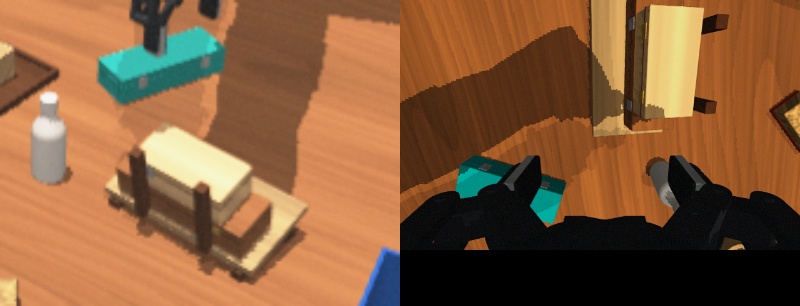

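View pics/k_scene.png

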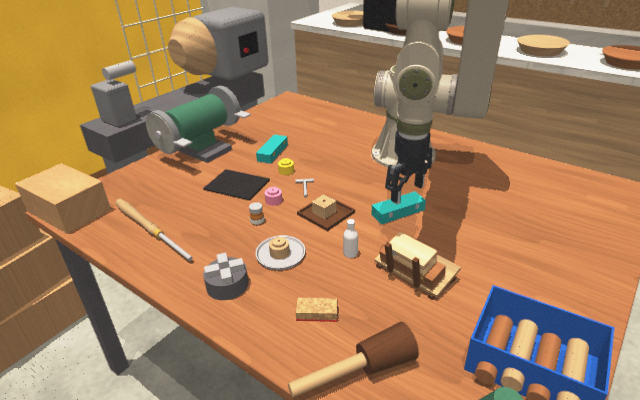

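All four parts measure in place within a few mm. In the pictures the short case sits on the long one against the posts, both blanks stand upright (279,247) and (323,207), and the jar and bottle are untouched.

```bash
python3 -c "
from workcell import workorder
print(workorder.hand_in())"
```

```text
the job is handed in; nothing more can be done
None
```

The job is handed in, with no verdict returned: my last images put the round blank in the dish, the square blank in the tray, and the long case with the short case on top flat against the rack posts, all within a few mm, and the jar and bottle standing where they were.

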